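# Clamp a plaster mould in the casting jig

### The arm

A 6-joint arm with a two-finger parallel gripper is mounted at the origin on the work surface. World frame = base frame: x ahead of the robot, y to its left, z up, the work surface at z = 0. Lengths are in m, angles in rad, forces in N, time in s.
With the tool pointing down it reaches from about 0.325 to 0.9 m from the base axis. Payload 6.1 kg.
Tool frame: the origin (TCP) lies at the very end of the fingers, on their centre line; the grasp point (between the pads) lies 19 mm behind it; z points along the fingers, x is the direction in which the jaws open and shut, and the axes are right-handed (so a half turn about z gives the same grasp; the last joint's range is limited). The gripper opens to 87 mm and grips with 3 to 60 N. Pads are 19 mm wide; open, the fingers measure 117 mm over their backs; the gripper's body (75 mm by 190 mm) begins 51 mm behind the grasp point.
Start: joints at [1.029, 0.22, 1.526, -0, 1.395, -0.126], TCP at [0.252, 0.572, 0.223] pointing down, gripper open.
Joint ranges: [-2.98, 2.98], [-0.91, 2.08], [0.09, 2.57], [-1.24, 4.39], [0.2, 2.65], [-2.68, 2.68]. Speed limits (rad/s): [2.57, 2.57, 3.01, 3.14, 3.14, 3.14].

### API

Orientations are given as [roll, pitch, yaw] about the fixed x, y, z axes, in that order (R = Rz(yaw) Ry(pitch) Rx(roll)).
In Python, from plant import manip gives the robot as it stands.
- The arm moves only by the tool move_arm, never from a script. Its argument "series" is a list of rows, each a list of 3 entries, a list of its own where there are three numbers: the shift along the tool's x, y, z in mm, then the turn, a rotation vector about the tool's x, y, z in rad, then the closure, from -1 (fully open) to 1 (shut). A call has 1 to 12 rows; each row shifts and turns the commanded pose from where the row before left it, along the tool's axes as they then stand; what a row does not reach is not made up. A row lasts 1/8 s, in which the tool goes at most 62.5 mm and 10.7 degrees, less where a joint would pass 70% of its speed; a pose out of reach is approached as far as the arm can. A call is refused whole if a number of a shift passes 62.5 or a number of a turn 0.188, either way. A call with a gripper value outside its range is refused whole. The fingers move at their own pace and stop on an object; the grip force is fixed at half the most. Time passes only in rows, so rows that do not move let the fingers close. It gives the time, the measured TCP pose, the force and the opening at its end, in the units of the state.
- manip.read_state(): the state, without advancing time (a new reading comes with each control period).
- manip.snapshot(name): name is "scene" or "top" or "wrist"; returns the picture (384x512x3 uint8, red, green, blue); there is no depth.
- manip.calibration(name): a dict with "fx", "fy", "cx", "cy" (pixels), "xyz" and "rotation" of the camera in the world. Camera axes: x right, y down, z forward; pixel columns grow to the right and rows downward; lengths in m; the calibration is good to about 2 mm. A picture is of the moment at which its call begins: read the wrist's pose just before it. calibration takes no time and is no camera call; for the wrist camera it gives the pose at the moment of the call.
- manip.finish_job(): hands the job in, once; it reports no verdict.
The state is a dict: "time": time; "joint_pos": joint angles; "dq": joint speeds; "effort": joint torques, N m; "position": TCP position; "eef_rot": TCP orientation; "force": force on the tool from outside, world axes, zero at the start; "ft_torque": the same for the moment, N m; "gripper_width": opening from 0.0 (shut) to 1.0 (fully open).
Only numpy, scipy, OpenCV 4.12 (cv2) and the standard library are available. Lean on these libraries where they do the work, as an engineer would, in place of code of your own. Each camera call takes 0.05 s, during which the arm holds its last target. There are 200 camera calls.

### The job

Clamp the plaster mould in the casting jig: pinch the release lever of the sliding jaw against the grip bar beside it, slide the jaw until its sprung pad has pushed the mould fully home against the end plate and is itself pressed about half-way in, then let go with the lever sprung fully back out, its pawl locked in a notch of the strip. Never ram the pawl hard against the notches, never drive the pad in to its stop, and leave everything else on the bench undisturbed.

Things in the scene. Friction and masses are not known exactly. Their poses are not given: they have to be found in the camera images.
- jig: The casting jig, fixed on the bench: a plywood bed 135 x 400 mm, 16 mm thick. Origin on the bench under the bed's centre; z up, y along the bed from its open end to the aluminium end plate.
- end_face (a point): Middle of the end plate's face against which the mould must rest, 46 mm above the bench, facing -y of the jig. The plate is 110 mm wide, 15 mm thick and reaches 78 mm above the bench.
- teeth (a point): Nominal middle of the row of 8 teeth on the inner (-x) side of the steel strip along the bed's +x edge, strip top 66 mm up. Teeth 16 mm centre to centre along y, 9.5 wide, 5 deep; notches 6.5 wide; before them, at the open end, a plain recess where the jaw is parked. The strip, not this point, sits up to 8 mm farther along or back from jig to jig: see or feel where the notches are.
- grip (a point): On the sliding jaw, mid-way between its two rubber bars when squeezed together, 108 mm above the bench, mid-length; axes as the jig's. Bars 12 mm thick, along y; pinch from above, closing along x. Fixed bar: axis 9.5 mm to -x. Lever bar on the +x side: outer width 48 mm at rest (x -15.5 to +32.5), 31 mm squeezed (+-15.5). 50 mm clear below the bars' axes. The pawl is at this y.
- cheek (a point): On the jaw, 108 mm above the bench, 24.5 mm to -x of grip: inner face of one of two upright 5 mm aluminium cheeks across the ends of the fixed bar, at y +29 mm (the other at -29 mm) from grip. They reach from x -47 to -2 mm of grip and up to 119 mm above the bench. A finger beside the fixed bar stands between them and can push the jaw along by either one.
- jaw (a joint): Slide of the jaw along the jig's +y, m, 0 to 0.185, growing towards the end plate; at value q grip is at jig y = q - 0.12. It slides stiffly (about 9 N) and stays where it is left. With the pawl among the teeth and the lever out the jaw is locked.
- release (a joint): Release lever, rad: 0 = sprung fully out, pawl deep in a notch; 0.22 = fully squeezed. Teeth are cleared above about 0.16; a pawl resting on top of a tooth reads about 0.14. Its spring needs 5 to 8 N at the bar. The pawl is 5 mm wide and drops only within about 0.8 mm of a notch's middle; if it rests on a tooth, ease the jaw along until it drops and stops the jaw.
- pad (a joint): How far the jaw's sprung pad is pushed in, m: 0 = fully out, 0.05 = at its stop; spring 170 N/m.
- pad_face (a point): Middle of the rubber pad's face (64 x 36 mm), facing +y of the jig, 42 mm above the bench; with the pad out it is 105 mm to +y of the jaw's mid-length.
- mould_center (a point): Centre of the loose white plaster mould, a block 80 (jig x) x 75 (jig y) x 65 mm high with a round pouring hole on top, 0.33 kg, standing on the bed (16 mm above the bench) between two low guides, a little short of the end plate. Home against the plate its centre is 37.5 mm from the plate's face.
- turning_tool: Bystander: turning tool with a wooden handle lying beside the jig.
- bisque_cup: Bystander: fired clay cup, 72 mm across, 75 mm high; origin under it.
- glaze_jar: Bystander: white glaze jar, 68 mm across, 85 mm high; origin under it.
- mug: Bystander: white mug, 95 mm high; origin under it.
- wood_rib: Bystander: flat wooden throwing rib, 100 x 50 x 8 mm.
- bowl: Bystander: blue bowl, 130 mm across, 60 mm high; origin under it.
Mind the look-alikes: they are no part of the job. What is shaped like the part that bears mould_center but purple is not meant.

How it is judged:
By the outcome, as a careful person would: the job done as asked, in the order asked, and still so for the second after the job is handed in, with the robot touching nothing.
It also fails if it takes over 45 s, if anything falls off the work surface, if the arm or the gripper's body presses on something with over 40 N, if the wrist force passes 120 N, or if a joint passes its speed limit or range.

## Working session

There is one attempt and no reset: what is moved stays moved. The work goes in short steps, Python scripts to look and compute and a tool call to move; the robot and the scene stay as the last step left them, time stands still between calls to the robot, and variables do not carry over. Pictures are saved under pics/ and viewed, about 8 in all and at most 12, crops included, and the job is handed in when it is done.

Besides the shell and the picture viewer there is one more tool, called in YAML: its name, and indented under it one key for each argument. move_arm: Moves the arm, as the interface text tells. Its arguments: {"type":"object","properties":{"series":{"type":"array","items":{"type":"array"}}},"required":["series"]}

```bash
mkdir -p pics
python3 - <<'E'
from plant import manip
import cv2,numpy as np
s=manip.read_state();print(s)
for n in("scene","top"):
    im=manip.snapshot(n);cv2.imwrite(f"pics/{n}0.png",im[:,:,::-1]);c=manip.calibration(n);print(n,c)
a=[cv2.imread(f"pics/{n}0.png") for n in("top","scene")]
cv2.imwrite("pics/a.png",cv2.resize(a[0],(800,600),interpolation=cv2.INTER_CUBIC))
E
```

```text
{'time': 0.0, 'joint_pos': array([ 1.02889306e+00,  2.21226801e-01,  1.52764463e+00, -3.57206427e-06,
        1.39467210e+00, -1.26086695e-01]), 'dq': array([ 0.00144832,  0.00016345, -0.00012438,  0.00057914,  0.00123746,
        0.00108427]), 'effort': array([ 9.20130078e-04, -4.94626844e+01, -3.87362945e+01,  6.98933797e-02,
        5.74848172e-02, -1.53580490e-04]), 'position': array([0.25213092, 0.57120031, 0.22141909]), 'eef_rot': array([-3.14135081e+00,  1.93583380e-03,  1.15498062e+00]), 'force': array([ 0.98870523, -0.59223244,  0.00427674]), 'ft_torque': array([-0.02711734,  0.02092205, -0.04613597]), 'gripper_width': 1.0021136439357785}
scene {'fx': 476.6916739845684, 'fy': 476.6916739845684, 'cx': 256.012857995177, 'cy': 184.71653159811711, 'xyz': array([ 0.95276823, -0.81853328,  1.46018753]), 'rotation': array([-2.54150476, -0.00351446,  0.46320273])}
top {'fx': 424.7364956643824, 'fy': 424.7364956643824, 'cx': 251.92019214312532, 'cy': 192.03527647565537, 'xyz': array([0.38166738, 0.01833941, 1.49573643]), 'rotation': array([-3.02506947,  0.0031923 , -1.56380429])}
```

View pics/a.png

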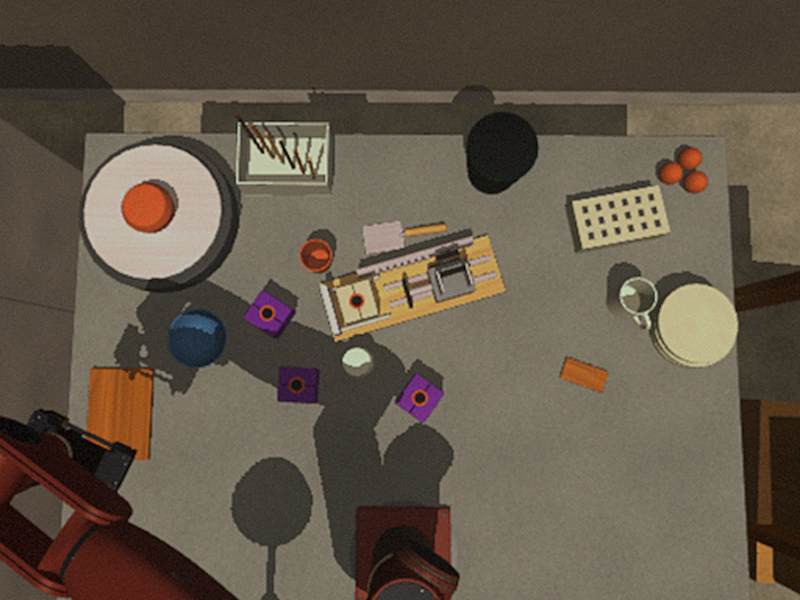

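View pics/scene0.png

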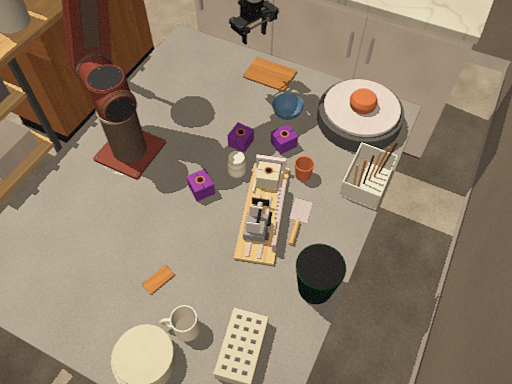

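```bash
cat > h.py <<'E'
from plant import manip
import cv2,numpy as np
from scipy.spatial.transform import Rotation as R
def ray(c,uv,z):
    Rm=R.from_euler('xyz',c['rotation']).as_matrix()
    d=Rm@np.array([(uv[0]-c['cx'])/c['fx'],(uv[1]-c['cy'])/c['fy'],1.]);p=np.array(c['xyz'])
    return p+d*(z-p[2])/d[2]
def proj(c,P):
    Rm=R.from_euler('xyz',c['rotation']).as_matrix();q=Rm.T@(np.array(P)-c['xyz'])
    return np.array([c['cx']+c['fx']*q[0]/q[2],c['cy']+c['fy']*q[1]/q[2]])
E
python3 - <<'E'
from h import *
c=manip.calibration("top")
for p in((486,235),(506,292),(338,342),(321,282)):print(p,ray(c,np.array(p)*.64,.016).round(3))
a=cv2.imread("pics/top0.png")
cv2.imwrite("pics/b.png",cv2.resize(a[140:225,195:330],None,fx=5.9,fy=5.9,interpolation=cv2.INTER_CUBIC))
c=manip.calibration("wrist");print(c,manip.read_state()['position'])
E
```

```text
(486, 235) [ 0.705 -0.184  0.016]
(506, 292) [ 0.575 -0.228  0.016]
(338, 342) [0.46  0.148 0.016]
(321, 282) [0.595 0.188 0.016]
{'fx': 267.7600209784503, 'fy': 267.7600209784503, 'cx': 257.06504632596295, 'cy': 190.15313709595858, 'xyz': array([0.18160912, 0.60387462, 0.38358635]), 'rotation': array([2.85279292e+00, 2.20510888e-03, 1.15668554e+00])} [0.25214952 0.57124987 0.22152253]
```

View pics/b.png

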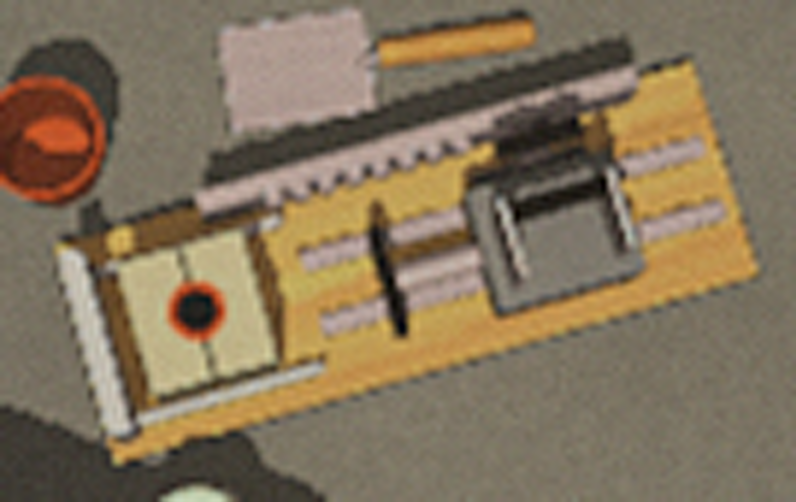

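```bash
cat >> h.py <<'E'
def fit(px,pts,c=None,sc=1):pass
def tool_delta(tgt,yaw):
    s=manip.read_state();M=R.from_euler('xyz',s['eef_rot']).as_matrix()
    v=M.T@(np.array(tgt)-s['position'])*1000
    dy=(yaw-s['eef_rot'][2]+np.pi)%(2*np.pi)-np.pi
    return v.round(1),-dy
E
python3 - <<'E'
from h import *
c=manip.calibration("top")
w=np.array([ray(c,np.array(p)/5.9+[195,140],.016) for p in((692,62),(758,270),(115,462),(60,243))])[:,:2]
O=w.mean(0);d=(w[2]+w[3]-w[0]-w[1]);d/=np.linalg.norm(d);t=np.arctan2(-d[0],d[1])
X=np.array([np.cos(t),np.sin(t)]);print(w.round(3),O,t)
def J(p,z):
    v=ray(c,np.array(p)/5.9+[195,140],z)[:2]-O;return (v@X).round(4),(v@d).round(4)
print("cheek",J((503,198),.119),J((522,275),.119),J((612,170),.119),J((632,245),.119))
print("mould",J((118,265),.081),J((248,232),.081),J((280,362),.081),J((150,400),.081))
print("plate",J((105,340),.078)); print("tooth",[J(p,.066) for p in((282,198),(310,190),(340,182),(450,152))])
g=O-.12*d;print(g)
E
```

```text
[[ 0.705 -0.189]
 [ 0.579 -0.227]
 [ 0.462  0.154]
 [ 0.592  0.189]] [ 0.58431412 -0.01813989] 0.2933475596835415
cheek (np.float64(0.0046), np.float64(-0.0541)) (np.float64(-0.0396), np.float64(-0.0517)) (np.float64(0.0026), np.float64(-0.1169)) (np.float64(-0.0408), np.float64(-0.1151))
mould (np.float64(0.0349), np.float64(0.1633)) (np.float64(0.0322), np.float64(0.087)) (np.float64(-0.0445), np.float64(0.0903)) (np.float64(-0.0444), np.float64(0.1669))
plate (np.float64(-0.004), np.float64(0.1823))
tooth [(np.float64(0.048), np.float64(0.0625)), (np.float64(0.0479), np.float64(0.0457)), (np.float64(0.0475), np.float64(0.0278)), (np.float64(0.0463), np.float64(-0.0382))]
[ 0.61901312 -0.13301364]
```

move_arm:
  series:
    - [[0,0,0],[0,0,0.172],-1]
    - [[0,0,0],[0,0,0.172],-1]
    - [[0,0,0],[0,0,0.172],-1]
    - [[0,0,0],[0,0,0.172],-1]
    - [[0,0,0],[0,0,0.174],-1]
    - [[11.8,57,0],[0,0,0],-1]
    - [[11.8,57,0],[0,0,0],-1]
    - [[11.8,57,0],[0,0,0],-1]
    - [[11.8,57,0],[0,0,0],-1]
    - [[11.8,57,0],[0,0,0],-1]
    - [[11.8,57,0],[0,0,0],-1]
    - [[11.8,57,0],[0,0,0],-1]

```text
time: 1.6
position: [0.4472, 0.2118, 0.2223]
eef_rot: [-3.142, 0.0, 0.293]
force: [0.5, 0.1, -0.7]
gripper_width: 1.001
```

move_arm:
  series:
    - [[11.8,57,0],[0,0,0],-1]
    - [[11.8,57,0],[0,0,0],-1]
    - [[11.8,57,5],[0,0,0],-1]
    - [[11.8,57,5],[0,0,0],-1]
    - [[11.8,57,5],[0,0,0],-1]
    - [[11.8,57,5],[0,0,0],-1]
    - [[0,0,0],[0,0,0],-1]
    - [[0,0,0],[0,0,0],-1]

```text
time: 2.6
position: [0.6127, -0.093, 0.2017]
eef_rot: [-3.14, 0.001, 0.292]
force: [-0.3, -0.8, -0.2]
gripper_width: 1.0
```

Run:
```python
from h import *
s=manip.read_state();print(s['time'],s['position'],s['eef_rot'],s['force'])
c=manip.calibration("wrist");im=manip.snapshot("wrist")[:,:,::-1]
cv2.imwrite("pics/w1.png",im);np.save("w1c.npy",c,allow_pickle=True)
cv2.imwrite("pics/w1b.png",cv2.resize(im,(800,600),interpolation=cv2.INTER_CUBIC));print(c)
```

```text
2.6 [ 0.61269696 -0.09303219  0.20174824] [-3.14019484e+00  1.34310573e-03  2.92348726e-01] [-0.31116498 -0.80529315 -0.15547283]
{'fx': 267.7600209784503, 'fy': 267.7600209784503, 'cx': 257.06504632596295, 'cy': 190.15313709595858, 'xyz': array([ 0.59146461, -0.01734202,  0.36388477]), 'rotation': array([2.85344506e+00, 2.07598554e-03, 2.94038863e-01])}
```

View pics/w1b.png

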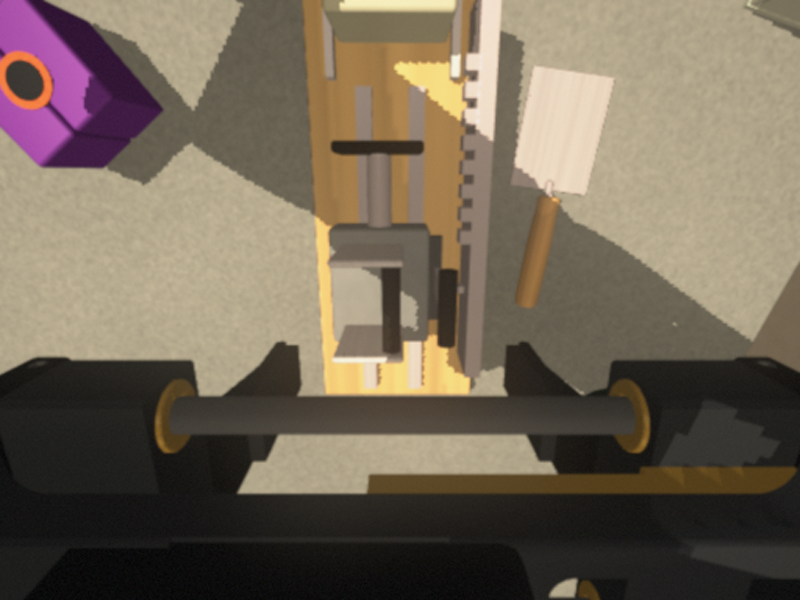

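Run:
```python
from h import *
im=cv2.imread("pics/w1.png");f=lambda a:cv2.resize(a,None,fx=4,fy=4,interpolation=cv2.INTER_CUBIC)
cv2.imwrite("pics/w1c.png",np.hstack([f(im[15:160,210:310]),f(im[100:245,210:310])]))
```

```text
(no output)
```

View pics/w1c.png

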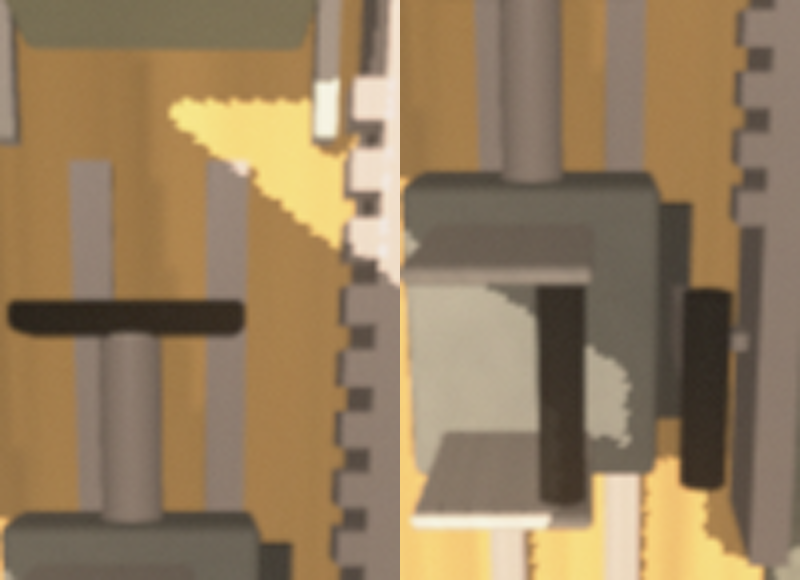

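```bash
cat >> h.py <<'E'
O=np.array([.58431,-.01814]);T=.2925
def J(c,p,z):
    v=ray(c,p,z)[:2]-O;x=np.array([np.cos(T),np.sin(T)]);d=np.array([-np.sin(T),np.cos(T)])
    return np.array([v@x,v@d])*1000
def W(x,y,z):
    return np.array([O[0]+(x*np.cos(T)-y*np.sin(T))/1000,O[1]+(x*np.sin(T)+y*np.cos(T))/1000,z/1000])
def rect(im,c,z,x0,x1,y0,y1,s=4):
    src=np.float32([proj(c,W(x,y,z)) for x,y in((x0,y1),(x1,y1),(x1,y0),(x0,y0))])
    w,h=int((x1-x0)*s),int((y1-y0)*s)
    return cv2.warpPerspective(im,cv2.getPerspectiveTransform(src,np.float32([(0,0),(w,0),(w,h),(0,h)])),(w,h),flags=cv2.INTER_CUBIC)
E
python3 - <<'E'
from h import *
c=np.load("w1c.npy",allow_pickle=True).item();im=cv2.imread("pics/w1.png")
q=lambda x,y:(210+(x-400)/4,100+y/4)
print("bed edges L/R near open end",J(c,(0.64*326,.64*392),16),J(c,(.64*470,.64*392),16),"left far",J(c,(.64*303,0),16))
print("fixed bar",[J(c,q(*p),112).round(1) for p in((540,290),(583,290),(540,500),(583,500))])
print("lever bar",[J(c,q(*p),112).round(1) for p in((685,292),(730,292),(683,487),(725,487))])
print("cheeks top edges",[J(c,q(*p),119).round(1) for p in((404,282),(588,282),(415,522),(550,522),(404,270),(588,270),(550,514))])
print("pad",[J(c,(210+x/4,15+y/4),60).round(1) for x,y in((10,303),(243,303))])
print("tooth tips",[J(c,(210+x/4,15+y/4),66).round(1) for x,y in((352,100),(345,300),(338,490))])
r=rect(im,c,66,40,62,-60,90,4);g=r.mean(2)
for x in (49,50,51,52):
    p=g[:,int((x-40)*4)];print(x,[(round(90-i/4.,1),int(p[i])) for i in range(0,600,8)] if x==51 else '')
cv2.imwrite("pics/r.png",np.rot90(cv2.resize(r,None,fx=1.3,fy=1.3)))
a=cv2.imread("pics/top0.png");ct=manip.calibration("top")
k=rect(a,ct,78,-70,70,150,200,4);print("top plate profile",[(200-i/4,int(v)) for i,v in enumerate(k[:,160:360].mean((1,2))) if i%6==0])
E
```

```text
bed edges L/R near open end [3189.35875835 8777.55640538] [-2828.61189403  8761.28813855] left far [ 3226.33074503 -5343.30894249]
fixed bar [array([ 5346.5, 25244.8]), array([  760.9, 25235.6]), array([ 5620.2, 49540.1]), array([  757.4, 49528.2])]
lever bar [array([-10119.3,  25432. ]), array([-14918. ,  25422.3]), array([-10505.6,  47912. ]), array([-15234.8,  47900.5])]
cheeks top edges [array([21055.6, 25933. ]), array([  242.9, 25891.5]), array([21128.2, 55571.1]), array([ 4795.2, 55530.1]), array([20990.1, 24551.8]), array([  245. , 24510.9]), array([ 4786.1, 54476.2])]
pad [array([ 9466.4, -4009. ]), array([-2726.5, -4026. ])]
tooth tips [array([ -8805.5, -14890.3]), array([-8865.7, -4601.3]), array([-8907.5,  6170.1])]
49 
50 
51 [(90.0, 84), (88.0, 80), (86.0, 79), (84.0, 79), (82.0, 87), (80.0, 92), (78.0, 90), (76.0, 100), (74.0, 108), (72.0, 162), (70.0, 222), (68.0, 222), (66.0, 222), (64.0, 223), (62.0, 149), (60.0, 103), (58.0, 91), (56.0, 154), (54.0, 223), (52.0, 222), (50.0, 221), (48.0, 221), (46.0, 161), (44.0, 95), (42.0, 85), (40.0, 151), (38.0, 222), (36.0, 22
[... 404 characters left out ...]
8.0, 125), (-30.0, 125), (-32.0, 125), (-34.0, 95), (-36.0, 74), (-38.0, 78), (-40.0, 103), (-42.0, 124), (-44.0, 125), (-46.0, 124), (-48.0, 123), (-50.0, 95), (-52.0, 73), (-54.0, 74), (-56.0, 73), (-58.0, 74)]
52 
top plate profile [(200.0, 93), (198.5, 104), (197.0, 133), (195.5, 163), (194.0, 180), (192.5, 187), (191.0, 187), (189.5, 184), (188.0, 188), (186.5, 192), (185.0, 184), (183.5, 160), (182.0, 125), (180.5, 90), (179.0, 67), (177.5, 64), (176.0, 72), (174.5, 77), (173.0, 77), (171.5, 73), (170.0, 68), (168.5, 74), (167.0, 97), (165.5, 130), (164.0, 156), (162.5, 169), (161.0, 173), (159.5, 171), (158.0, 169), (156.5, 168), (155.0, 168), (153.5, 168), (152.0, 168), (150.5, 169)]
```

View pics/r.png

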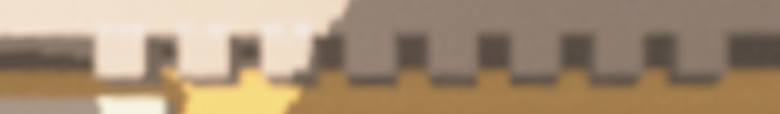

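Run:
```python
from h import *
c=np.load("w1c.npy",allow_pickle=True).item()
J2=lambda c,p,z:J(c,p,z/1000).round(1)
q=lambda x,y:(210+(x-400)/4,100+y/4)
print("bed",J2(c,(0.64*326,.64*392),16),J2(c,(.64*470,.64*392),16),"left far",J2(c,(.64*303,0),16))
print("fixed bar",[J2(c,q(*p),112) for p in((540,290),(583,290),(540,500),(583,500))])
print("lever bar",[J2(c,q(*p),112) for p in((685,292),(730,292),(683,487),(725,487))])
print("cheeks top",[J2(c,q(*p),119) for p in((404,282),(588,282),(415,528),(550,528),(404,270),(588,270),(550,514))])
print("pad",[J2(c,(210+x/4,15+y/4),60) for x,y in((10,303),(243,303))])
print("mould near bottom/top edge",J2(c,(210+160/4,15+47/4),16),J2(c,(210+160/4,15),81))
s=manip.read_state();v=s['position'][:2]-O
print("tcp jig",v@[np.cos(T),np.sin(T)],v@[-np.sin(T),np.cos(T)],s['eef_rot'])
```

```text
bed [ -63.7 -196.6] [  70.2 -196.3] left far [-64.5 117.6]
fixed bar [array([ -5. , -58.3]), array([  5.4, -58.2]), array([  -5.6, -113.1]), array([   5.4, -113.1])]
lever bar [array([ 29.9, -58.7]), array([ 40.8, -58.7]), array([  30.8, -109.4]), array([  41.5, -109.4])]
cheeks top [array([-36.4, -54.8]), array([  6.6, -54.7]), array([ -36.6, -117.6]), array([  -2.8, -117.6]), array([-36.2, -52. ]), array([  6.6, -51.9]), array([  -2.8, -113.7])]
pad [array([-41.1,  19.1]), array([21. , 19.2])]
mould near bottom/top edge [-1.9 91.2] [-0.2 83.5]
tcp jig 0.005812001274226101 -0.07927365330609318 [-3.14057726e+00  7.86728946e-04  2.93505384e-01]
```

move_arm:
  series:
    - [[3.5,5.7,22],[0,0,0],-1]
    - [[0,0,30],[0,0,0],-1]
    - [[0,0,30],[0,0,0],-1]
    - [[0,0,20],[0,0,0],-1]
    - [[0,0,10],[0,0,0],-1]
    - [[0,0,0],[0,0,0],-1]
    - [[0,0,0],[0,0,0],-1]

```text
time: 3.52
position: [0.6192, -0.098, 0.0918]
eef_rot: [3.14, -0.002, 0.293]
force: [0.3, -0.3, 0.4]
gripper_width: 1.002
```

Run:
```python
from h import *
s=manip.read_state();print(s['time'],s['position'],s['eef_rot'],s['force'])
c=manip.calibration("wrist");im=manip.snapshot("wrist")[:,:,::-1]
cv2.imwrite("pics/w2.png",im);np.save("w2c.npy",c,allow_pickle=True)
cv2.imwrite("pics/w2b.png",cv2.resize(im[:,120:400],None,fx=2,fy=1.56*1.28,interpolation=cv2.INTER_CUBIC)[:600])
```

```text
3.525 [ 0.61924924 -0.09804086  0.09179689] [ 3.14043089e+00 -1.74823773e-03  2.93098961e-01] [ 0.34885732 -0.32161918  0.3613063 ]
```

View pics/w2.png

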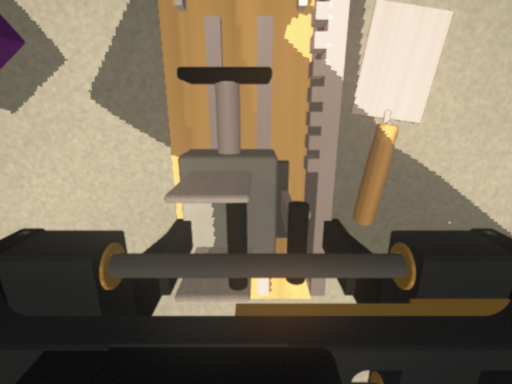

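move_arm:
  series:
    - [[0,0,0],[0,0,0],0.1]
    - [[0,0,0],[0,0,0],0.1]
    - [[0,0,0],[0,0,0],0.1]
    - [[0,0,0],[0,0,0],0.1]

```text
time: 4.08
position: [0.6193, -0.0976, 0.0908]
eef_rot: [3.141, -0.002, 0.293]
force: [5.6, 1.1, -1.7]
gripper_width: 0.629
```

move_arm:
  series:
    - [[0,0,0],[0,0,0],0.5]
    - [[0,0,0],[0,0,0],0.5]
    - [[0,0,0],[0,0,0],0.5]
    - [[0,0,0],[0,0,0],0.5]

```text
time: 4.58
position: [0.6162, -0.0985, 0.0905]
eef_rot: [-3.141, 0.005, 0.293]
force: [-7.8, -1.5, 4.9]
gripper_width: 0.336
```

move_arm:
  series:
    - [[-3,0,0],[0,0,0],0.5]
    - [[0,0,0],[0,0,0],0.5]
    - [[0,-2,0],[0,0,0],0.5]
    - [[0,-4,0],[0,0,0],0.5]
    - [[0,-6,0],[0,0,0],0.5]
    - [[0,-8,0],[0,0,0],0.5]

```text
time: 5.32
position: [0.6111, -0.082, 0.0907]
eef_rot: [3.137, -0.002, 0.293]
force: [6.9, -7.2, -5.8]
gripper_width: 0.335
```

```bash
cat > look.py <<'E'
from h import *
import sys
n=sys.argv[1]
s=manip.read_state();v=s['position'][:2]-O
print(s['time'],"tcp jig",1000*(v@[np.cos(T),np.sin(T)]),1000*(v@[-np.sin(T),np.cos(T)]),s['position'][2],s['eef_rot'],s['force'],s['gripper_width'])
f=s['force'];print("force jig x,y",f[0]*np.cos(T)+f[1]*np.sin(T),-f[0]*np.sin(T)+f[1]*np.cos(T))
c=manip.calibration("wrist");im=manip.snapshot("wrist")[:,:,::-1]
cv2.imwrite(f"pics/{n}.png",im);np.save(n+"c.npy",c,allow_pickle=True)
E
python3 look.py w3
```

```text
5.325 tcp jig 7.262855657502388 -68.89979002057359 0.09070846110112307 [ 3.13660771e+00 -2.20098254e-03  2.92535188e-01] [ 6.87259347 -7.21779394 -5.7599064 ] 0.33490506063669534
force jig x,y 4.499458159109354 -8.892916658783257
```

View pics/w3.png

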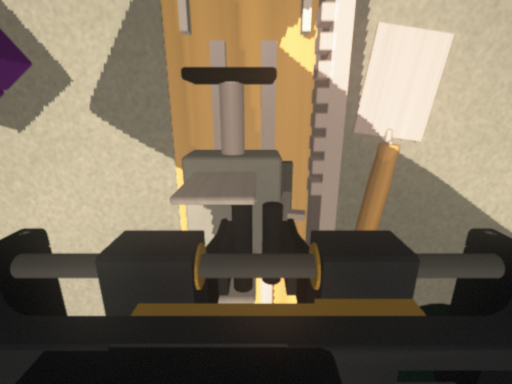

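move_arm:
  series:
    - [[1,-6,0],[0,0,0],0.5]
    - [[0,-6,0],[0,0,0],0.5]
    - [[0,-6,0],[0,0,0],0.5]
    - [[0,-6,0],[0,0,0],0.5]
    - [[0,-6,0],[0,0,0],0.5]
    - [[0,-6,0],[0,0,0],0.5]
    - [[0,-6,0],[0,0,0],0.5]
    - [[0,-6,0],[0,0,0],0.5]
    - [[0,-6,0],[0,0,0],0.5]
    - [[0,-5,0],[0,0,0],0.5]
    - [[0,-5,0],[0,0,0],0.5]
    - [[0,-4,0],[0,0,0],0.5]

```text
time: 6.88
position: [0.5916, -0.017, 0.0907]
eef_rot: [3.137, 0.0, 0.293]
force: [3.1, -9.7, -3.1]
gripper_width: 0.332
```

```bash
python3 look.py w4
```

```text
6.875 tcp jig 7.274122775159227 -1.0255900587903208 0.09066059008607753 [3.13654252e+00 1.02775162e-04 2.92940415e-01] [ 3.13820775 -9.74848349 -3.09069471] 0.33217686438477795
force jig x,y 0.19397014892952003 -10.239319009105426
```

View pics/w4.png

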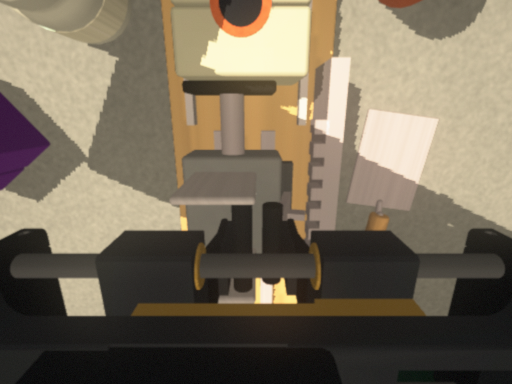

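move_arm:
  series:
    - [[0,-4,0],[0,0,0],0.5]
    - [[0,-4,0],[0,0,0],0.5]
    - [[0,-4,0],[0,0,0],0.5]
    - [[0,-4,0],[0,0,0],0.5]
    - [[0,-3,0],[0,0,0],0.5]
    - [[0,-2,0],[0,0,0],0.5]
    - [[0,0,0],[0,0,0],0.5]

```text
time: 7.8
position: [0.5856, 0.0028, 0.0906]
eef_rot: [3.136, 0.0, 0.293]
force: [3.5, -10.7, -2.9]
gripper_width: 0.332
```

```bash
python3 look.py w5
python3 - <<'E'
from h import *
im=cv2.imread("pics/w5.png")
cv2.imwrite("pics/w5b.png",cv2.resize(im[0:245,160:350],None,fx=3.2,fy=2.44,interpolation=cv2.INTER_CUBIC))
for n in("w1","w4"):
    c=np.load(n+"c.npy",allow_pickle=True).item()
    print(n,J(c,(294.5,185.5) if n=="w1" else (297,213),.06))
E
```

```text
7.8 tcp jig 7.2640878370123625 19.695588490298466 0.09064610123741408 [3.13627111e+00 1.51732754e-04 2.92999998e-01] [  3.53153748 -10.66152869  -2.94961496] 0.33175047782652023
force jig x,y 0.30731980476593 -11.22699895479766
w1 [ 50.65191296 -85.56174545]
w4 [39.27163381  1.93883952]
```

View pics/w5b.png

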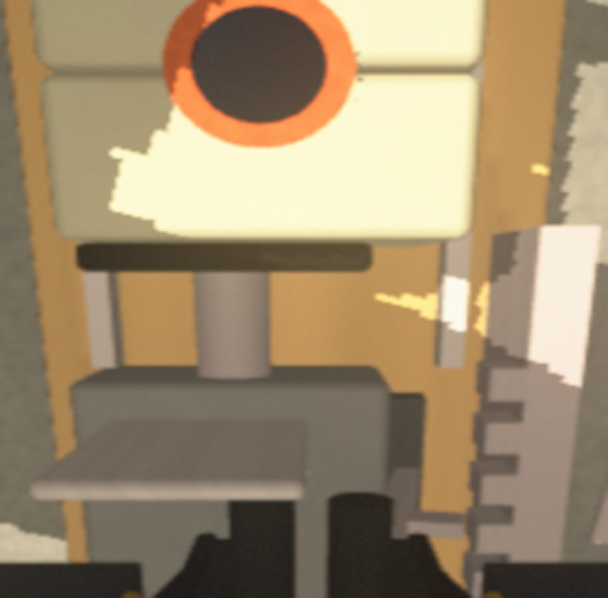

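Run:
```python
from h import *
L=lambda n:np.load(n+"c.npy",allow_pickle=True).item()
c=L("w5");q=lambda x,y:(160+x/3.2,y/2.44)
print("notches",[J(c,q(505,y),.066).round(1) for y in(400,421,453,474,504,525)])
print("pawl",[J(c,q(460,520),z).round(1) for z in(.05,.06,.066)])
print("cheek front-edge lower line z119",J(c,q(170,497),.119),"in w1:",J(L("w1"),(210+100/4,100+282/4),.119))
print("pad top edge",[(n,J(L(n),p,.06).round(1)) for n,p in(("w1",(240,15+303/4)),("w3",(228,68)),("w4",(228,82)),("w5",q(220,245)))])
print("jaw body edge",[(n,J(L(n),p,.07).round(1)) for n,p in(("w1",(240,15+515/4)),("w3",(228,151)),("w4",(228,151)),("w5",q(220,367)))])
print("mould near top edge",J(c,q(260,238),.081))
im=cv2.imread("pics/w5.png");g=rect(im,c,66,40,64,0,80,4).mean(2)
for x in(51,52.5):
  p=g[:,int((x-40)*4)-2:int((x-40)*4)+3].mean(1);print(x,[(80-i/4,int(p[i])) for i in range(60,320,4)])
```

```text
notches [array([51.3, 62.2]), array([51.7, 56. ]), array([52.4, 46.3]), array([52.8, 39.8]), array([53.5, 30.2]), array([54. , 23.4])]
pawl [array([46.3, 18.6]), array([44.5, 22.6]), array([43.3, 25. ])]
cheek front-edge lower line z119 [-14.72074694  51.36818708] in w1: [-13.94855978 -54.78694524]
pad top edge [('w1', array([-11.8,  19.2])), ('w3', array([-10.8,  36.5])), ('w4', array([-11.1,  95.8])), ('w5', array([-11. , 104.8]))]
jaw body edge [('w1', array([-12.1, -35.7])), ('w3', array([-11.3, -16.7])), ('w4', array([-11.4,  51.1])), ('w5', array([-10.9,  72.2]))]
mould near top edge [ -1.22642724 105.88678368]
51 [(65.0, 142), (64.0, 142), (63.0, 137), (62.0, 108), (61.0, 88), (60.0, 89), (59.0, 95), (58.0, 96), (57.0, 99), (56.0, 111), (55.0, 138), (54.0, 141), (53.0, 139), (52.0, 140), (51.0, 140), (50.0, 140), (49.0, 140), (48.0, 140), (47.0, 134), (46.0, 103), (45.0, 86), (44.0, 93), (43.0, 94), (42.0, 95), (41.0, 93), (40.0, 108), (39.0, 134), (38.0, 139), (37.0, 139), (36.0, 137), (35.0, 138), (34.0, 137), (33.0, 138), (32.0, 138), (31.0, 131), (30.0, 103), (29.0, 92), (
[... 450 characters left out ...]
99), (56.0, 111), (55.0, 138), (54.0, 140), (53.0, 140), (52.0, 140), (51.0, 140), (50.0, 140), (49.0, 139), (48.0, 139), (47.0, 134), (46.0, 102), (45.0, 84), (44.0, 86), (43.0, 90), (42.0, 93), (41.0, 94), (40.0, 108), (39.0, 134), (38.0, 138), (37.0, 138), (36.0, 138), (35.0, 138), (34.0, 139), (33.0, 137), (32.0, 138), (31.0, 131), (30.0, 102), (29.0, 85), (28.0, 88), (27.0, 91), (26.0, 91), (25.0, 94), (24.0, 109), (23.0, 131), (22.0, 136), (21.0, 136), (20.0, 137), (19.0, 137), (18.0, 137), (17.0, 136), (16.0, 137), (15.0, 132), (14.0, 106), (13.0, 88), (12.0, 81), (11.0, 60), (10.0, 37), (9.0, 39), (8.0, 38), (7.0, 36), (6.0, 37), (5.0, 35), (4.0, 34), (3.0, 33), (2.0, 36), (1.0, 48)]
```

move_arm:
  series:
    - [[0,-1.5,0],[0,0,0],0.5]
    - [[0,-1.5,0],[0,0,0],0.5]
    - [[0,0,0],[0,0,0],0.5]
    - [[0,0,0],[0,0,0],0.2]
    - [[0,0,0],[0,0,0],0]
    - [[0,0,0],[0,0,0],-0.3]
    - [[0,0,0],[0,0,0],-0.7]
    - [[0,0,0],[0,0,0],-0.7]
    - [[0,0,0],[0,0,0],-0.7]
    - [[0,0,0],[0,0,0],-0.7]

```text
time: 9.1
position: [0.584, 0.0089, 0.0905]
eef_rot: [-3.142, 0.0, 0.293]
force: [0.5, 0.5, -0.4]
gripper_width: 0.842
```

```bash
python3 look.py w6
python3 - <<'E'
from h import *
im=cv2.imread("pics/w6.png")
cv2.imwrite("pics/w6b.png",cv2.resize(im[60:245,160:350],None,fx=3.2,fy=3.2,interpolation=cv2.INTER_CUBIC))
E
```

```text
9.1 tcp jig 7.457043922135732 25.96816393566338 0.09048560306241693 [-3.14156349e+00  2.14880028e-04  2.93114794e-01] [ 0.45742019  0.51452008 -0.41349332] 0.8416792756142069
force jig x,y 0.5863520106716205 0.36077064006091464
```

View pics/w6b.png

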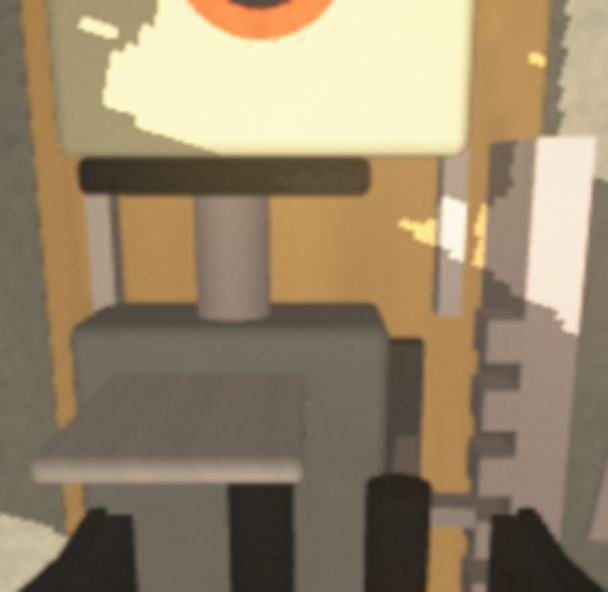

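Run:
```python
from h import *
c=np.load("w6c.npy",allow_pickle=True).item();q=lambda x,y:(160+x/3.2,60+y/3.2)
print("cheek",J(c,q(170,472),.119),"-> jaw y",J(c,q(170,472),.119)[1]+54.8-85)
print("pad",J(c,q(220,160),.06),"body",J(c,q(220,303),.07))
print("lever R edge",J(c,q(430,520),.112),"L",J(c,q(367,520),.112))
print("notch edges",[J(c,q(510,y),.066).round(1) for y in(370,389,433,454,496)])
```

```text
cheek [-14.61461018  55.35663259] -> jaw y 25.156632585986884
pad [-10.97457785 105.00904483] body [-10.76889803  75.69930781]
lever R edge [29.91207306 43.8220991 ] L [18.73132049 43.79170516]
notch edges [array([53.2, 60.2]), array([53.5, 55.8]), array([54.2, 45.4]), array([54.6, 40.3]), array([55.3, 30. ])]
```

move_arm:
  series:
    - [[0,-6,0],[0,0,0],-0.7]
    - [[0,-7,0],[0,0,0],-0.7]
    - [[0,-4,0],[0,0,0],-0.7]
    - [[0,0,0],[0,0,0],-0.7]
    - [[0,-0.5,0],[0,0,0],-0.7]
    - [[0,-0.5,0],[0,0,0],-0.7]
    - [[0,-0.5,0],[0,0,0],-0.7]
    - [[0,-0.5,0],[0,0,0],-0.7]

```text
time: 10.15
position: [0.5795, 0.024, 0.0906]
eef_rot: [3.136, -0.0, 0.294]
force: [2.9, -13.2, -4.1]
gripper_width: 0.85
```

move_arm:
  series:
    - [[0,-0.5,0],[0,0,0],-0.7]
    - [[0,-0.5,0],[0,0,0],-0.7]
    - [[0,-0.5,0],[0,0,0],-0.7]
    - [[0,-0.5,0],[0,0,0],-0.7]

```text
time: 10.65
position: [0.5794, 0.0243, 0.0907]
eef_rot: [3.133, -0.001, 0.295]
force: [4.4, -18.4, -5.3]
gripper_width: 0.853
```

```bash
cat > chk.py <<'E'
from h import *
import sys
n=sys.argv[1];im=cv2.imread(f"pics/{n}.png");c=np.load(n+"c.npy",allow_pickle=True).item()
g=rect(im,c,112,-15,50,43,49,2).mean(2)  # lever bar region near its far end
print("bars x:",[(round(-15+i/2,1),int(v)) for i,v in enumerate(g.mean(0)) if i%3==0])
g=rect(im,c,119,-25,0,40,75,4).mean((1,2) if 0 else 2).mean(1);d=np.diff(g)
print("cheek edge:",[(round(75-i/4,2),int(g[i])) for i in range(30,130,3)])
g=rect(im,c,60,-30,-20,90,115,4).mean(2).mean(1);print("pad:",[(115-i/4,int(g[i])) for i in range(0,100,4)])
E
python3 look.py w7; for n in w6 w7;do echo $n;python3 chk.py $n;done
```

```text
10.65 tcp jig 7.569879369795481 42.08652250998095 0.0906933397163064 [ 3.13279909e+00 -6.89916434e-04  2.94690890e-01] [  4.36765652 -18.38874993  -5.26464596] 0.8534063141694818
force jig x,y -1.120195064332603 -18.86710657222754
w6
bars x: [(-15.0, 102), (-13.5, 103), (-12.0, 103), (-10.5, 103), (-9.0, 102), (-7.5, 101), (-6.0, 63), (-4.5, 37), (-3.0, 39), (-1.5, 39), (0.0, 39), (1.5, 39), (3.0, 38), (4.5, 36), (6.0, 95), (7.5, 101), (9.0, 101), (10.5, 101), (12.0, 103), (13.5, 103), (15.0, 103), (16.5, 103), (18.0, 74), (19.5, 37), (21.0, 38), (22.5, 39), (24.0, 39), (25.5, 40), (27.0, 40), (28.5, 38), (30.0, 97), (31.5, 112), (33.0, 112), (34.5, 112), (36.0, 110), (37.5, 102), (39.0, 97), (40.5, 87), (42.0, 74), (43.5, 79), (45.0, 93), (46.5, 79), (48.0, 87), (49.5, 116)]
cheek edge: [(67.5, 97), (66.75, 97), (66.0, 97), (65.25, 97), (64.5, 97), (63.75, 97), (63.0, 98), (62.25, 98), (61.5, 97), (60.75, 98), (60.0, 98), (59.25, 97), (58.5, 101), (57.75, 115), (57.0, 129), (56.25, 142), (55.5, 155), (54.75, 159), (54.0, 141), (53.25, 97), (52.5, 89), (51.75, 89), (51.0, 89), (50.25
[... 1096 characters left out ...]
88), (63.0, 88), (62.25, 88), (61.5, 88), (60.75, 88), (60.0, 88), (59.25, 90), (58.5, 99), (57.75, 111), (57.0, 122), (56.25, 133), (55.5, 143), (54.75, 137), (54.0, 98), (53.25, 73), (52.5, 71), (51.75, 71), (51.0, 71), (50.25, 71), (49.5, 72), (48.75, 72), (48.0, 72), (47.25, 73), (46.5, 73), (45.75, 74), (45.0, 69), (44.25, 54), (43.5, 45), (42.75, 47)]
pad: [(115.0, 135), (114.0, 135), (113.0, 135), (112.0, 135), (111.0, 134), (110.0, 135), (109.0, 135), (108.0, 135), (107.0, 134), (106.0, 133), (105.0, 125), (104.0, 79), (103.0, 50), (102.0, 50), (101.0, 50), (100.0, 49), (99.0, 53), (98.0, 101), (97.0, 123), (96.0, 123), (95.0, 123), (94.0, 122), (93.0, 122), (92.0, 122), (91.0, 123)]
```

move_arm:
  series:
    - [[0,-0.5,0],[0,0,0],-0.7]
    - [[0,-0.5,0],[0,0,0],-0.7]
    - [[0,0,0],[0,0,0],-0.7]

```text
time: 11.08
position: [0.5787, 0.0265, 0.0906]
eef_rot: [3.135, -0.0, 0.294]
force: [3.5, -12.8, -2.6]
gripper_width: 0.848
```

move_arm:
  series:
    - [[0,-0.5,0],[0,0,0],-0.7]
    - [[0,-0.5,0],[0,0,0],-0.7]
    - [[0,0,0],[0,0,0],-0.7]

```text
time: 11.45
position: [0.5784, 0.0275, 0.0907]
eef_rot: [3.135, -0.0, 0.294]
force: [2.3, -13.1, -3.4]
gripper_width: 0.849
```

```bash
python3 look.py w8; python3 chk.py w8
```

```text
11.45 tcp jig 7.506734203047469 45.40550222509501 0.09067098119415619 [ 3.13514731e+00 -4.11447464e-04  2.94201888e-01] [  2.2510093  -13.13391829  -3.37630153] 0.8492621187258194
force jig x,y -1.6317252003926481 -13.22513989755661
bars x: [(-15.0, 88), (-13.5, 89), (-12.0, 89), (-10.5, 88), (-9.0, 89), (-7.5, 89), (-6.0, 57), (-4.5, 33), (-3.0, 34), (-1.5, 35), (0.0, 35), (1.5, 35), (3.0, 34), (4.5, 33), (6.0, 78), (7.5, 87), (9.0, 87), (10.5, 88), (12.0, 89), (13.5, 88), (15.0, 88), (16.5, 88), (18.0, 89), (19.5, 88), (21.0, 75), (22.5, 58), (24.0, 57), (25.5, 59), (27.0, 67), (28.5, 61), (30.0, 33), (31.5, 34), (33.0, 35), (34.5, 34), (36.0, 35), (37.5, 34), (39.0, 34), (40.5, 56), (42.0, 59), (43.5, 31), (45.0, 31), (46.5, 31), (48.0, 31), (49.5, 31)]
cheek edge: [(67.5, 88), (66.75, 88), (66.0, 88), (65.25, 88), (64.5, 88), (63.75, 88), (63.0, 88), (62.25, 94), (61.5, 105), (60.75, 117), (60.0, 128), (59.25, 139), (58.5, 145), (57.75, 125), (57.0, 76), (56.25, 70), (55.5, 71), (54.75, 71), (54.0, 72), (53.25, 72), (52.5, 72), (51.75, 72), (51.0, 72), (50.25, 73), (49.5, 74), (48.75, 74), (48.0, 66), (47.25, 48), (46.5, 46), (45.75, 48), (45.0, 49), (44.25, 50), (43.5, 51), (42.75, 52)]
pad: [(115.0, 135), (114.0, 135), (113.0, 135), (112.0, 135), (111.0, 135), (110.0, 135), (109.0, 135), (108.0, 134), (107.0, 134), (106.0, 133), (105.0, 129), (104.0, 98), (103.0, 53), (102.0, 49), (101.0, 49), (100.0, 49), (99.0, 53), (98.0, 97), (97.0, 124), (96.0, 123), (95.0, 123), (94.0, 122), (93.0, 122), (92.0, 122), (91.0, 122)]
```

move_arm:
  series:
    - [[0,4,0],[0,0,0],-0.7]
    - [[0,8,0],[0,0,0],-0.7]
    - [[0,8,0],[0,0,0],-0.7]
    - [[0,2,0],[0,0,0],-1]
    - [[0,0,-5],[0,0,0],-1]
    - [[0,0,-15],[0,0,0],-1]
    - [[0,0,-30],[0,0,0],-1]
    - [[0,0,-30],[0,0,0],-1]
    - [[0,0,-30],[0,0,0],-1]
    - [[0,0,0],[0,0,0],-1]
    - [[0,0,0],[0,0,0],-1]

```text
time: 12.88
position: [0.5835, 0.01, 0.2004]
eef_rot: [-3.142, 0.0, 0.293]
force: [-0.8, 0.3, -0.6]
gripper_width: 0.999
```

```bash
python3 look.py w9; python3 chk.py w9
python3 - <<'E'
from h import *
im=cv2.imread("pics/w9.png")
t=manip.snapshot("top")[:,:,::-1];cv2.imwrite("pics/top9.png",t)
f=lambda a,w,h:cv2.resize(a,(w,h),interpolation=cv2.INTER_CUBIC)
cv2.imwrite("pics/z.png",np.hstack([f(im[0:240,190:320],320,590),f(t[120:280,80:330],480,590*0+307) if 0 else np.vstack([f(t[130:290,90:340],480,307),f(cv2.imread("pics/top0.png")[130:290,90:340],480,283)])]))
E
```

```text
12.875 tcp jig 7.321194040563068 27.159351568749656 0.20042720484452706 [-3.14153475e+00  1.06803825e-04  2.93249117e-01] [-0.79911028  0.31930186 -0.5961789 ] 0.9985301379503724
force jig x,y -0.6730991608608998 0.5361608362235399
bars x: [(-15.0, 98), (-13.5, 97), (-12.0, 97), (-10.5, 97), (-9.0, 97), (-7.5, 91), (-6.0, 54), (-4.5, 40), (-3.0, 41), (-1.5, 41), (0.0, 41), (1.5, 41), (3.0, 39), (4.5, 48), (6.0, 87), (7.5, 96), (9.0, 96), (10.5, 97), (12.0, 98), (13.5, 98), (15.0, 97), (16.5, 96), (18.0, 96), (19.5, 95), (21.0, 94), (22.5, 82), (24.0, 62), (25.5, 64), (27.0, 73), (28.5, 66), (30.0, 41), (31.5, 42), (33.0, 42), (34.5, 42), (36.0, 42), (37.5, 42), (39.0, 41), (40.5, 68), (42.0, 119), (43.5, 126), (45.0, 125), (46.5, 125), (48.0, 125), (49.5, 126)]
cheek edge: [(67.5, 92), (66.75, 92), (66.0, 92), (65.25, 92), (64.5, 92), (63.75, 92), (63.0, 93), (62.25, 96), (61.5, 106), (60.75, 121), (60.0, 137), (59.25, 145), (58.5, 145), (57.75, 133), (57.0, 106), (56.25, 88), (55.5, 84), (54.75, 84), (54.0, 85), (53.25, 84), (52.5, 84), (51.75, 84), (51.0, 84), (50.25, 84), (49.5, 84), (48.75, 84), (48.0, 84), (47.25, 84), (46.5, 84), (45.75, 84), (45.0, 84), (44.25, 83), (43.5, 84), (42.75, 84)]
pad: [(115.0, 224), (114.0, 210), (113.0, 185), (112.0, 168), (111.0, 163), (110.0, 154), (109.0, 142), (108.0, 136), (107.0, 128), (106.0, 97), (105.0, 58), (104.0, 51), (103.0, 52), (102.0, 52), (101.0, 51), (100.0, 52), (99.0, 60), (98.0, 90), (97.0, 120), (96.0, 126), (95.0, 126), (94.0, 126), (93.0, 125), (92.0, 125), (91.0, 125)]
```

View pics/z.png

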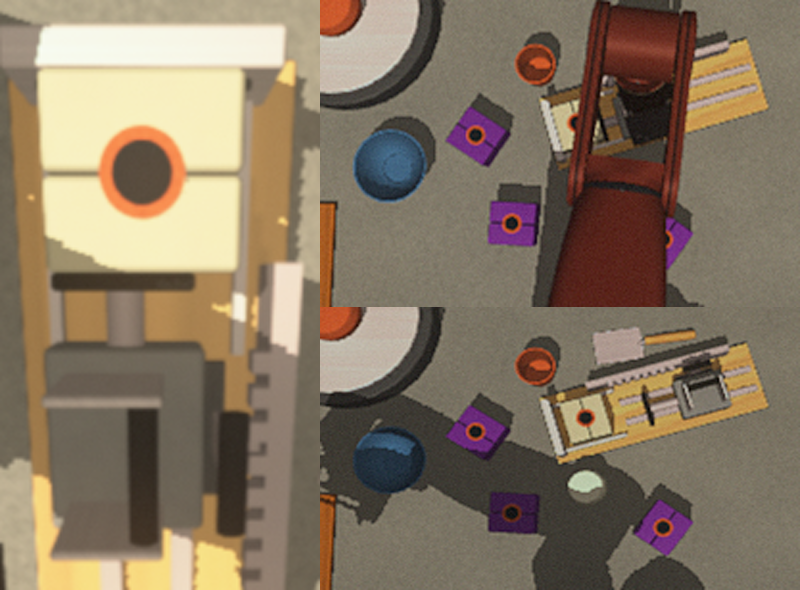

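```bash
python3 -c "
from plant import manip
print(manip.finish_job())"
```

```text
the job is handed in; nothing more can be done
None
```

The mould is clamped and the job is handed in at about 13 s of the 45 s. I pinched the lever, slid the jaw about 110 mm along, and let go with the pawl resting on a tooth. I then eased the jaw about 3 mm further with a finger on the cheek until the pawl dropped into the third notch from the end plate. The push peaked at about 19 N in the readings. After that I opened the gripper and lifted clear.

**Last checks:**
- **Mould:** the wrist picture shows it against the end plate.
- **Pad:** it is pressed in about 27 mm of its 50, so roughly half-way and clear of its stop.
- **Lever:** its outer edge is about 33 mm from the grip line, which matches fully out (32.5 mm). The jaw stayed put after I backed off, to within about 0.5 mm in the pictures.
- **Robot:** it is touching nothing, with the wrist force near zero.
- **Bystanders:** the bowl and clay cup look unmoved in the last top view. The arm hid the jar and the turning tool there, and the mug and wooden rib were outside the crop I looked at. The arm passed above all of them.

**Disagreements:** none of the checks failed. The camera estimate of the grip was about 2–3 mm off across the jig, and I corrected it from the force reading once the lever was pinched.

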